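# Stow the scanner in the touch-latch drawer

## Task

Put the barcode scanner away in the handleless drawer: press the drawer's plain front in and let go so that it springs out, draw it open, and lay the scanner flat on its side in the large front bay without dropping it. Then push the drawer shut until its latch catches and it stays closed flush, leaving the cup, mouse and steel dish where they are.

Things in the scene. Friction and masses are not known exactly. Their poses are not given: they have to be found in the camera images.
- drawer (a joint): Slide of the handleless push-to-open drawer: 0 shut and latched, grows to 0.19 m open, stop at -0.006. Press the front in 5-6 mm to the stop (about 6 N) and let go: a spring pushes it out to 0.065. Then draw it (2 N); it stays where left. To shut, push to the same stop (spring 3-6 N over the last 60 mm) and let go: it settles at 0. Not pressed to the stop, it springs out again, or stays latched: press again.
- front_top (a point): Middle of the top edge of the drawer front's outer face, 111 mm above the table; moves with the drawer. Axes: x horizontally into the unit (the way to press; the drawer opens along -x), z up. The front is a plain dark-wood panel 316 wide, 18 thick, 3 to 111 mm above the table, its back 7 mm clear of the carcass when shut. The bay lies right behind it.
- unit: Low white desktop unit of the drawer, 320 wide, 300 deep, 114 high, fixed on the table left of centre at a varying place and yaw. Origin: centre of its underside. Axes as front_top; its open face, which the drawer front covers, is at x = -150 mm. 72 mm are clear above the bay's floor inside, so the scanner goes in only lying down. The latch is hidden inside.
- bay_floor (a point): Centre of the inner floor of the drawer's large front bay, 28 mm above the table; moves with the drawer; axes as front_top, from which it lies 93 mm along +x. The bay is 150 along x (from the back of the front panel to a divider) by 270 along y; side walls are 52 and the divider 47 above the floor. The narrow bay behind the divider holds boxes.
- scanner_grip (a point): Middle of the handle of the grey and black pistol-grip barcode scanner, which lies on its side right of centre at any yaw; 27 mm above what it lies on. Axes: z up as it lies, x along the handle to the head, y the way the nose points. Handle 34 wide (y), 36 high (z), free from x = -44 (butt 44 x 54) to +46 mm; a trigger juts 8 mm on its +y side at x = 18 to 42.
- scanner_middle (a point): Middle of the whole scanner's outline (same axes), 20 mm along x and 26.5 mm along y from scanner_grip. The outline, seen from above as it lies, is 162 along x by 97 along y about this point; it is 54 high at the head and butt. Mass about 0.22 kg.
- cup: Bystander: paper cup in a green plastic holder with a handle, 72 across, 95 high; origin at the centre of its underside.
- mouse: Bystander: white computer mouse, 105 by 60, 36 high; origin at the centre of its underside.
- dish: Bystander: stainless kidney dish, about 240 by 120, 45 high; origin near the centre of its underside.

How it is judged:
By the outcome, as a careful person would: the job done as asked, in the order asked, and still so for the second after the job is handed in, with the robot touching nothing.
It also fails if it takes over 72 s, if anything falls off the work surface, if the arm or the gripper's body presses on something with over 40 N, if the wrist force passes 120 N, or if a joint passes its speed limit or range.

## Robot

A 6-joint arm with a two-finger parallel gripper is mounted at the origin on the work surface. World frame = base frame: x ahead of the robot, y to its left, z up, the work surface at z = 0. Lengths are in m, angles in rad, forces in N, time in s.
With the tool pointing down it reaches from about 0.225 to 0.875 m from the base axis. Payload 3.4 kg.
Tool frame: the origin (TCP) lies on the mounting face of the last link; the fingertips stand 173 mm ahead of it and the grasp point (between the pads) lies 155 mm ahead of it; y points along the fingers, x is the direction in which the jaws open and shut, and the axes are right-handed (so a half turn about y gives the same grasp; the last joint's range is limited). The gripper opens to 85 mm and grips with 20 to 120 N. Pads are 22 mm wide; open, the fingers measure 114 mm over their backs; the gripper's body (76 mm by 85 mm) begins 54 mm behind the grasp point. The pads swing forward as they close: fully open they stand 13 mm farther back than shut.
Start: joints at [1.185, 0.276, 1.505, -0, 1.361, -0.121], TCP at [0.15, 0.555, 0.405] pointing down, gripper open.
Joint ranges: [-2.89, 2.89], [-0.75, 2.08], [0.22, 2.7], [-1.18, 4.32], [0.11, 2.71], [-2.7, 2.7]. Speed limits (rad/s): [2.57, 2.57, 3.14, 3.14, 3.14, 3.14].

## Interface

Orientations are given as a unit quaternion [w, x, y, z].
In Python, from rig import manip, vision, ticket gives the robot as it stands.
- The arm moves only by the tool arm_command, never from a script. Its argument "increments" is one flat list of numbers, 7 for each row, row after row: the turn, a rotation vector about the tool's x, y, z in rad, then the shift along the tool's x, y, z in cm, then the closure, from 0 (fully open) to 1 (shut). In form: [wx, wy, wz, tx, ty, tz, hand, wx, wy, wz, tx, ty, tz, hand, ...]. A call has 1 to 8 rows; each row shifts and turns the commanded pose from where the row before left it, along the tool's axes as they then stand; what a row does not reach is not made up. A row lasts 1/8 s, in which the tool goes at most 62.5 mm and 10.7 degrees, less where a joint would pass 70% of its speed; a pose out of reach is approached as far as the arm can. A call is refused whole if a number of a shift passes 6.25 or a number of a turn 0.188, either way. A call with a gripper value outside its range is refused whole. The fingers move at their own pace and stop on an object; "grip_force" is the grip in N (left out, the last holds). Time passes only in rows, so rows that do not move let the fingers close. It gives the time, the measured TCP pose, the force and the opening at its end, in the units of the state.
- manip.get_state(): the state, without advancing time (a new reading comes with each control period).
- vision.get_image(name): name is "scene" or "side" or "wrist"; returns the picture (384x512x3 uint8, red, green, blue); there is no depth.
- vision.camera_params(name): a dict with "vfov" (degrees; the focal length in pixels is half the picture's height over the tangent of half this angle, whatever the lens; pixels are square), "cx", "cy" (the principal point, pixels), "distortion" ([k1, k2, p1, p2, k3] as OpenCV has them; the pictures are not rectified), "R" (3x3) and "t" (3): a world point X has camera coordinates R X + t. Camera axes: x right, y down, z forward; pixel columns grow to the right and rows downward; lengths in m; the calibration is good to about 2 mm. A picture is of the moment at which its call begins: read the wrist's pose just before it. camera_params takes no time and is no camera call; for the wrist camera it gives the pose at the moment of the call.
- ticket.sign_off(): hands the job in, once; it reports no verdict.
The state is a dict: "clock": time; "qpos": joint angles; "qd": joint speeds; "effort": joint torques, N m; "position": TCP position; "ee_rot": TCP orientation; "contact_force": force on the tool from outside, world axes, zero at the start; "moment": the same for the moment, N m; "width": finger opening in m.
Only numpy, scipy, OpenCV 4.12 (cv2) and the standard library are available. Lean on these libraries where they do the work, as an engineer would, in place of code of your own. Each camera call takes 0.05 s, during which the arm holds its last target.

## Working session

There is one attempt and no reset: what is moved stays moved. The work goes in short steps, Python scripts to look and compute and a tool call to move; the robot and the scene stay as the last step left them, time stands still between calls to the robot, and variables do not carry over. Pictures are saved under pics/ and viewed, and the job is handed in when it is done.

Besides the shell and the picture viewer there is one more tool, called after "Request:" as name(argument=value, ...) on one line, values as JSON. arm_command: Moves the arm, as the interface text tells. Its arguments: {"type":"object","properties":{"increments":{"type":"array"},"grip_force":{"type":"number"}},"required":["increments"]}

```bash
mkdir -p pics; ls
python3 - <<'E'
from rig import manip, vision
import cv2
s=manip.get_state(); print(s)
for n in ["scene","side","wrist"]:
    p=vision.camera_params(n); print(n,p)
    im=vision.get_image(n); cv2.imwrite(f"pics/{n}0.png",im[:,:,::-1])
E
```

```text
pics
{'clock': 0.0, 'qpos': array([ 1.18497484e+00,  2.76575131e-01,  1.50615450e+00, -5.86705858e-06,
        1.36071323e+00, -1.21033625e-01]), 'qd': array([-0.00038104, -0.00010894,  0.00098944,  0.0005557 ,  0.00084295,
       -0.00042514]), 'effort': array([ 1.70202304e-03, -4.16760743e+01, -2.45807862e+01,  2.57618797e-05,
        1.09243824e-02, -9.48351158e-06]), 'position': array([0.15041865, 0.55474069, 0.40384224]), 'ee_rot': array([-0.56129405,  0.56196116,  0.42905805, -0.43018349]), 'contact_force': array([0.71443107, 0.28113229, 1.05587806]), 'moment': array([-0.04910819,  0.03089117, -0.07185896]), 'width': 0.08517476845088624}
scene {'vfov': 54.730743139377225, 'cx': 262.04989407326946, 'cy': 190.09591047761612, 'distortion': array([-0.09108775,  0.        ,  0.        ,  0.        ,  0.        ]), 'R': array([[-0.57871607,  0.81551694,  0.00445312],
       [ 0.62831982,  0.44934294, -0.63506309],
       [-0.51990569, -0.36472323, -0.77244743]]), 't': array([ 0.40190592, -0.29135224,  1.60942583])}
side {'vfov': 44.511811426186576, 'cx': 254.68742211871648, 'cy': 198.65910835803248, 'distortion': array([-0.09966103,  0.        ,  0.        ,  0.        ,  0.        ]), 'R': array([[-1.61481288e-01, -9.86875722e-01, -3.19819682e-04],
       [-6.53160681e-01,  1.07118824e-01, -7.49604350e-01],
       [ 7.39800593e-01, -1.20838182e-01, -6.61886105e-01]]), 't': array([0.05392333, 0.46095014, 1.49112595])}
wrist {'vfov': 61.33684667047577, 'cx': 255.0902189161402, 'cy': 189.248417224514, 'distortion': array([0.00306785, 0.        , 0.        , 0.        , 0.        ]), 'R': array([[ 0.26062804,  0.96543531, -0.00277284],
       [ 0.93154733, -0.25072328,  0.26335797],
       [ 0.25355987, -0.0712215 , -0.9646942 ]]), 't': array([-0.57410819, -0.035031  ,  0.37736023])}
```

View pics/scene0.png

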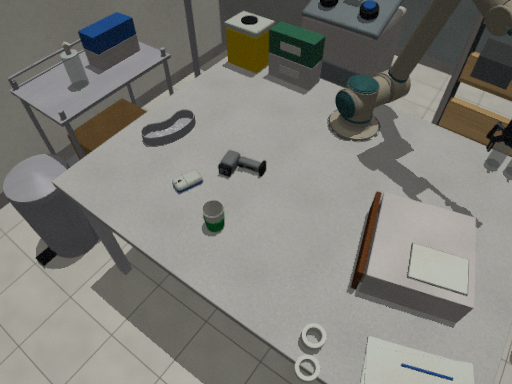

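View pics/side0.png

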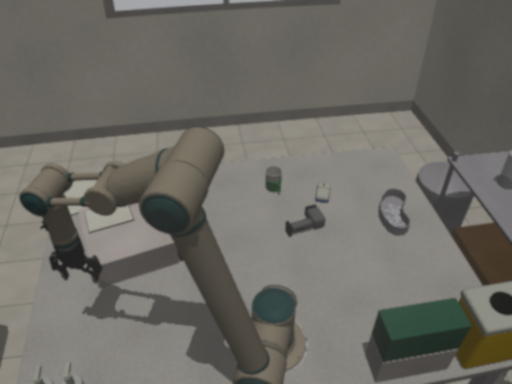

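View pics/wrist0.png

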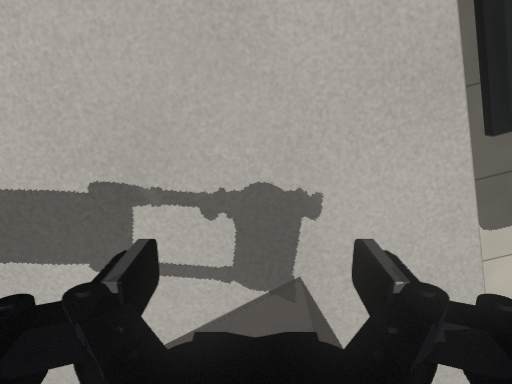

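Scene: unit at right, with its dark front running from (378,198) to (358,285). The scanner is near (240,163), cup (213,216), mouse (187,181), dish (168,128). Next I'll zoom in for corners.

```bash
cat > h.py <<'E'
import numpy as np, cv2
from rig import manip, vision
def K(p):
    f=192/np.tan(np.radians(p['vfov'])/2)
    return np.array([[f,0,p['cx']],[0,f,p['cy']],[0,0,1.]])
def proj(p,X):
    X=np.atleast_2d(np.asarray(X,float))
    r,_=cv2.Rodrigues(np.asarray(p['R']))
    return cv2.projectPoints(X,r,np.asarray(p['t'],float),K(p),np.asarray(p['distortion']))[0][:,0]
def ray(p,uv):
    uv=np.atleast_2d(np.asarray(uv,float))
    n=cv2.undistortPoints(uv[:,None],K(p),np.asarray(p['distortion']))[:,0]
    d=np.c_[n,np.ones(len(n))]@p['R']; c=-p['R'].T@p['t']
    return c,d
def onz(p,uv,z):
    c,d=ray(p,uv); s=(z-c[2])/d[:,2]; return c+s[:,None]*d
def crop(src,out,x0,y0,w,h,k):
    im=cv2.imread(src)[y0:y0+h,x0:x0+w]; cv2.imwrite(out,cv2.resize(im,None,fx=k,fy=k,interpolation=cv2.INTER_CUBIC))
def Rq(q):
    from scipy.spatial.transform import Rotation as R
    return R.from_quat([q[1],q[2],q[3],q[0]]).as_matrix()
def tcp():
    s=manip.get_state(); return s, Rq(s['ee_rot']), np.array(s['position'])
E
python3 - <<'E'
from h import *
crop("pics/scene0.png","pics/sz1.png",345,185,140,140,5)
crop("pics/scene0.png","pics/sz2.png",160,140,120,100,6)
crop("pics/side0.png","pics/sd1.png",260,155,100,90,6)
E
```

```text
(no output)
```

View pics/sz1.png

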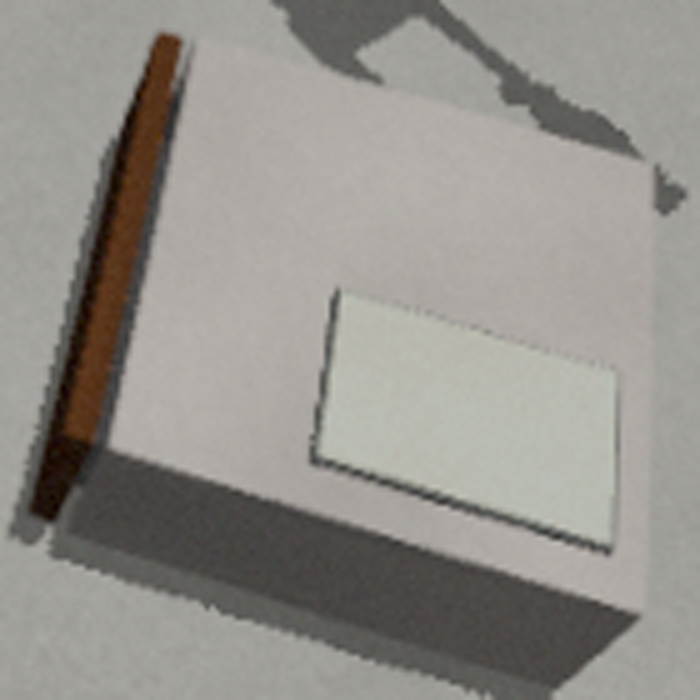

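View pics/sz2.png

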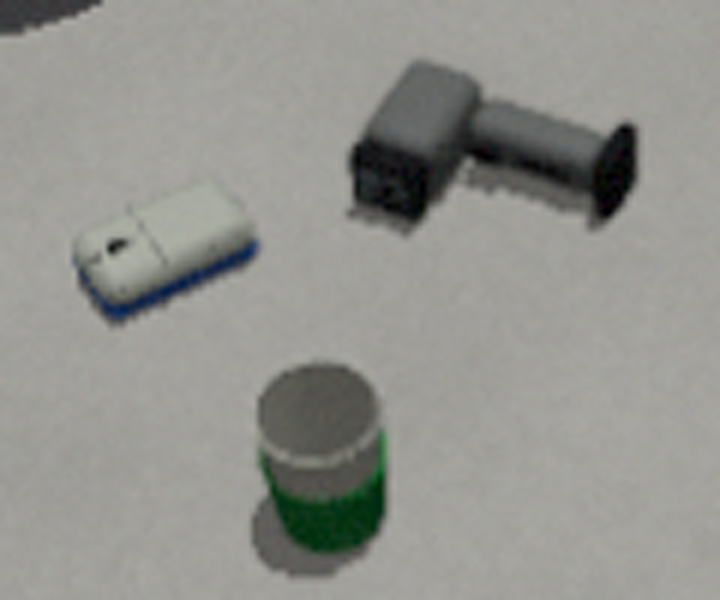

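View pics/sd1.png

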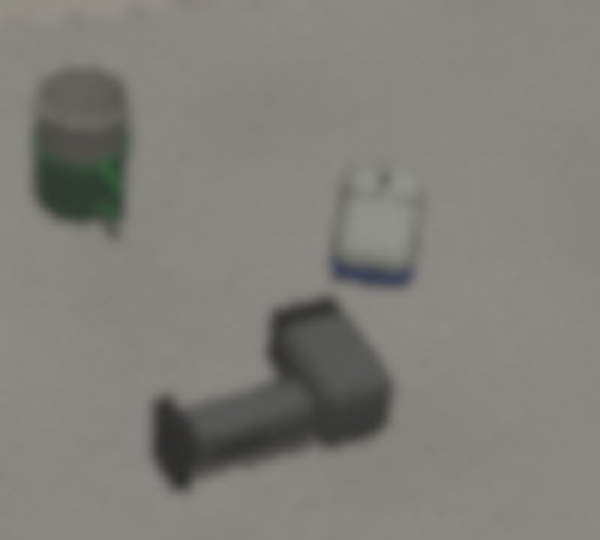

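Run:
```python
from h import *
from scipy.optimize import least_squares
p=vision.camera_params("scene")
# resized crop px-> orig
def o(uv,x0,y0,k): return (np.array(uv)+.5)/k-.5+[x0,y0]
top=o([(190,42),(108,447),(640,612),(655,163)],345,185,5)
W=onz(p,top,.114); print(W)
for i in range(4): print(np.linalg.norm((W[i]-W[(i+1)%4])))
# model: x into unit; front far/near sign of y by order
M=None
xdir=W[2]-W[1]; yaw0=np.arctan2(xdir[1],xdir[0])
ydir=np.array([-np.sin(yaw0),np.cos(yaw0)]); s=np.sign((W[0]-W[1])[:2]@ydir); print('s',s)
pts=np.array([[-.15,s*.16,.114],[-.15,-s*.16,.114],[.15,-s*.16,.114],[.15,s*.16,.114],
 [-.175,s*.158,.111],[-.175,-s*.158,.111],[-.157,s*.158,.111],[-.157,-s*.158,.111],[-.175,-s*.158,.003],[.15,-s*.16,0]])
obs=np.vstack([top,o([(160,33),(60,437),(182,38),(98,445),(35,517),(555,692)],345,185,5)])
def wp(q): 
    c,n=np.cos(q[2]),np.sin(q[2]); return pts@np.array([[c,n,0],[-n,c,0],[0,0,1]])+[q[0],q[1],0]
m=W.mean(0)
r=least_squares(lambda q:(proj(p,wp(q))-obs).ravel(),[m[0],m[1],yaw0],loss='soft_l1')
print(r.x, np.round(proj(p,wp(r.x))-obs,1))
```

```text
[[0.39641022 0.27657816 0.114     ]
 [0.69666975 0.35924345 0.114     ]
 [0.62067379 0.64642365 0.114     ]
 [0.31103879 0.56832156 0.114     ]]
0.3114311164760126
0.2970654046821956
0.31933331951936245
0.3039777825506394
s 1.0
[0.50534477 0.46331497 1.83109956] [[ 1.  -1.3]
 [-0.2  0.6]
 [ 1.   0.8]
 [-0.5  0. ]
 [-0.7 -0.5]
 [ 0.6 -0.3]
 [ 0.2 -0. ]
 [-0.7  0.1]
 [-1.7  0. ]
 [ 0.6 -0.2]]
```

Run:
```python
from h import *
from scipy.optimize import least_squares
s,R,t=tcp(); print(np.round(R,3))
w=vision.camera_params("wrist"); c=-w['R'].T@w['t']; print('cam in tool',R.T@(c-t),'view dir tool',np.round(R.T@w['R'].T,3))
p=vision.camera_params("scene"); p2=vision.camera_params("side")
def o(uv,x0,y0,k): return (np.array(uv)+.5)/k-.5+[x0,y0]
P=np.array([[101,75,27],[46,75,27],[46,75,-27],[101,75,-27],[-61,-22,27],[-61,22,-27]])*1e-3
ob1=o([(355,145),(425,165),(415,225),(355,208),(630,123),(600,228)],160,140,6)
# side
P2=np.array([[101,75,27],[46,75,27],[-61,22,27],[-61,-22,-27],[101,-22,27]])*1e-3
ob2=o([(335,298),(275,315),(158,398),(180,490),(388,400)],260,155,6)
def wp(P,q):
    c,n=np.cos(q[2]),np.sin(q[2]); return P@np.array([[c,n,0],[-n,c,0],[0,0,1]])+[q[0],q[1],.027]
m=onz(p,o([(500,150)],160,140,6),.03)[0]; m2=onz(p,o([(620,175)],160,140,6),.03)[0]
d=m-m2; print(m)
f=lambda q:np.r_[(proj(p,wp(P,q))-ob1).ravel(),(proj(p2,wp(P2,q))-ob2).ravel()]
r=least_squares(f,[m[0],m[1],np.arctan2(d[1],d[0])],loss='soft_l1')
print(r.x); print(np.round(r.fun.reshape(-1,2),1))
cup=onz(p,o([(322,410)],160,140,6),.095);mo=onz(p,o([(165,250)],160,140,6),.02); print('cup',cup,'mouse',mo,'dish',onz(p,[(168,128)],.03))
```

```text
[[ 0.262 -0.001 -0.965]
 [ 0.965 -0.001  0.262]
 [-0.001 -1.     0.   ]]
cam in tool [0.0003097  0.03225509 0.06621616] view dir tool [[ 1.     0.001 -0.001]
 [ 0.001 -0.264  0.965]
 [ 0.001 -0.965 -0.264]]
[ 0.50155344 -0.22617936  0.03      ]
[ 0.47786332 -0.20926241 -1.40274668]
[[-1.9 -0.9]
 [-0.7  0.5]
 [ 1.9  0.2]
 [-0.7 -1.7]
 [ 2.6 -0.4]
 [ 2.5 -0.5]
 [ 1.6 -1.4]
 [-0.8 -1.2]
 [-1.  -0.5]
 [-1.1  1.5]
 [ 3.  -2.8]]
cup [[ 0.75783418 -0.14889066  0.095     ]] mouse [[ 0.6816209  -0.34927548  0.02      ]] dish [[ 0.51615102 -0.60969519  0.03      ]]
```

Request:
arm_command(increments=[0,0,0,-2,0,-4.8,1,0,0,0,-2,0,-4.8,1,0,0,0,-2,0,-4.8,1,0,0,0,-2,0,-4.8,1,0,0,0,-2,0,-4.8,1,0,0,0,-2,0,-4.8,1,0,0,0,-2,0,-4.8,1,0,0,0,-2,0,-4.8,1], grip_force=40)

```text
clock: 1.15
position: [0.4804, 0.2988, 0.4045]
ee_rot: [0.562, -0.562, -0.43, 0.43]
contact_force: [0.0, 0.8, 0.1]
width: -0.0001
```

Request:
arm_command(increments=[0,0.174,0,0,0,0,1,0,0.174,0,0,0,0,1,0,0.174,0,0,0,0,1,0,0.174,0,0,0,0,1,0,0.174,0,0,0,0,1,0,0.174,0,0,0,0,1])

```text
clock: 1.9
position: [0.4791, 0.3, 0.4043]
ee_rot: [-0.701, 0.701, 0.09, -0.091]
contact_force: [-0.1, 0.1, 0.7]
width: -0.0001
```

```bash
cat >> h.py <<'E'
UC=np.array([0.50534477,0.46331497]); UY=1.83109956
def U(x,y): # unit frame->world xy
    c,n=np.cos(UY),np.sin(UY); return UC+[c*x-n*y,n*x+c*y]
def st(f=None):
    s,R,t=tcp(); th=np.arctan2(R[1,0],R[0,0])
    c,n=np.cos(UY),np.sin(UY); d=t[:2]-UC
    print('clk %.2f'%s['clock'],'pos',np.round(t,4),'th %.3f'%th,'ydown',np.round(R[:,1],3),'q',np.round(s['qpos'],2),'F',np.round(s['contact_force'],1),'w %.4f'%s['width'],'unit xy',np.round([c*d[0]+n*d[1],-n*d[0]+c*d[1]],4))
    return s,R,t
def go(xyz,th=None):
    s,R,t=tcp(); print('shift cm (no turn)',np.round(R.T@(np.array(xyz)-t)*100,2))
    if th is not None:
        a=np.arctan2(R[1,0],R[0,0]); wy=-(th-a); 
        from scipy.spatial.transform import Rotation as Ro
        c,n=np.cos(th),np.sin(th); R2=np.array([[c,0,-n],[n,0,c],[0,-1,0]])
        print('turn rotvec',np.round(Ro.from_matrix(R.T@R2).as_rotvec(),4),'shift after turn',np.round(R2.T@(np.array(xyz)-t)*100,2))
E
python3 - <<'E'
from h import *
st(); a=U(-.175-.06,0); go([*a,.24],UY-np.pi/2)
E
```

```text
clk 1.90 pos [0.4791 0.3    0.4043] th 0.256 ydown [-0.001 -0.    -1.   ] q [0.44 0.26 1.53 0.   1.35 0.18] F [-0.1  0.1  0.7] w -0.0001 unit xy [-0.1511  0.0673]
shift cm (no turn) [ 6.78 16.43 -8.36]
turn rotvec [ 0.0001 -0.0041 -0.0008] shift after turn [ 6.73 16.43 -8.39]
```

Request:
arm_command(increments=[0,0,0,3.35,0,-4.2,1,0,0,0,3.35,0,-4.2,1,0,0,0,0,4.1,0,1,0,0,0,0,4.1,0,1,0,0,0,0,4.1,0,1,0,0,0,0,4.1,0,1,0,0,0,0,0,0,1])

```text
clock: 2.78
position: [0.5642, 0.2358, 0.2373]
ee_rot: [-0.701, 0.701, 0.089, -0.095]
contact_force: [0.3, -0.4, 0.7]
width: 0.0002
```

Run:
```python
from h import *
st()
for n in ["scene","wrist"]:
    cv2.imwrite(f"pics/{n}1.png",vision.get_image(n)[:,:,::-1])
a=cv2.imread("pics/wrist1.png"); b=cv2.imread("pics/scene1.png")[170:300,320:493]
b=cv2.resize(b,(512,384),interpolation=cv2.INTER_CUBIC)
cv2.imwrite("pics/c1.png",cv2.resize(np.hstack([a,b]),(800,300)))
```

```text
clk 2.77 pos [0.5642 0.2358 0.2373] th 0.262 ydown [-0.008 -0.002 -1.   ] q [0.28 0.46 1.66 0.   1.03 0.02] F [ 0.3 -0.4  0.7] w 0.0002 unit xy [-0.235   0.0017]
```

View pics/c1.png

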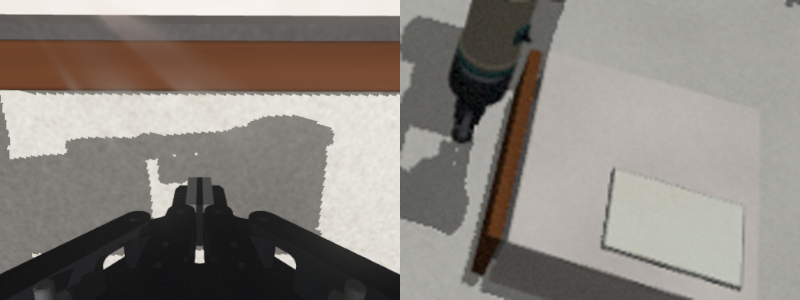

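Left (wrist view): the closed fingertips sit about 60 mm in front of the panel, parallel to it. The panel's top edge is at rows 40–95. Now I'll approach and press.

Request:
arm_command(increments=[0,0,0,0,0,1.4,1,0,0,0,0,0,1.4,1,0,0,0,0,0,1.4,1,0,0,0,0,0,0.3,1,0,0,0,0,0,0.3,1,0,0,0,0,0,0,1])

```text
clock: 3.62
position: [0.5533, 0.2827, 0.2407]
ee_rot: [-0.701, 0.701, 0.092, -0.092]
contact_force: [-0.2, 0.0, 0.6]
width: 0.0002
```

Request:
arm_command(increments=[0,0,0,0,0,0.2,1,0,0,0,0,0,0.2,1,0,0,0,0,0,0,1])

```text
clock: 4.0
position: [0.5526, 0.2853, 0.2406]
ee_rot: [-0.7, 0.702, 0.092, -0.092]
contact_force: [1.3, -4.9, 0.1]
width: -0.0001
```

Request:
arm_command(increments=[0,0,0,0,0,0.2,1,0,0,0,0,0,0.2,1,0,0,0,0,0,0,1])

```text
clock: 4.38
position: [0.5516, 0.2891, 0.2407]
ee_rot: [-0.7, 0.702, 0.092, -0.092]
contact_force: [1.2, -6.5, -0.4]
width: -0.0001
```

Request:
arm_command(increments=[0,0,0,0,0,0.2,1,0,0,0,0,0,0,1])

```text
clock: 4.62
position: [0.5513, 0.2903, 0.2407]
ee_rot: [-0.699, 0.703, 0.093, -0.093]
contact_force: [2.4, -9.3, 1.4]
width: -0.0004
```

Request:
arm_command(increments=[0,0,0,0,0,0.2,1,0,0,0,0,0,0,1])

```text
clock: 4.88
position: [0.5512, 0.2908, 0.2407]
ee_rot: [-0.698, 0.704, 0.093, -0.093]
contact_force: [4.2, -14.2, 1.3]
width: 0.0001
```

Request:
arm_command(increments=[0,0,0,0,0,-3,1,0,0,0,0,0,-4,1,0,0,0,0,0,-4,1,0,0,0,0,-3,0,1,0,0,0,0,-3,0,1,0,0,0,0,0,0,1])

```text
clock: 5.62
position: [0.5797, 0.1881, 0.3033]
ee_rot: [0.702, -0.701, -0.094, 0.09]
contact_force: [0.7, -0.3, -1.0]
width: 0.0002
```

Run:
```python
from h import *
st()
for n in ["scene","wrist"]:
    cv2.imwrite(f"pics/{n}2.png",vision.get_image(n)[:,:,::-1])
a=cv2.imread("pics/wrist2.png"); b=cv2.imread("pics/scene2.png")[170:300,320:493]
b=cv2.resize(b,(512,384),interpolation=cv2.INTER_CUBIC)
cv2.imwrite("pics/c2.png",cv2.resize(np.hstack([a,b]),(800,300)))
```

```text
clk 5.62 pos [0.5797 0.1881 0.3033] th 0.261 ydown [ 0.006  0.002 -1.   ] q [ 0.2   0.4   1.59  0.    1.15 -0.06] F [ 0.7 -0.3 -1. ] w 0.0002 unit xy [-0.2851 -0.001 ]
```

View pics/c2.png

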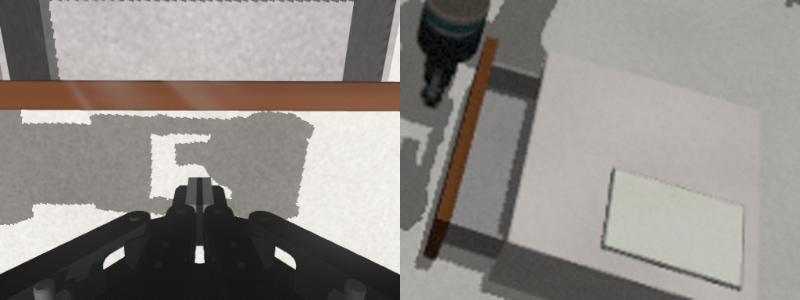

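The drawer has sprung out about 65 mm; right view shows the bay open. Next I'll hook behind the panel with the closed fingers.

Request:
arm_command(increments=[0,0,0,0,0,5,1,0,0,0,0,0,4.9,1,0,0,0,0,0,0,1,0,0,0,0,3,0,1,0,0,0,0,3,0,1,0,0,0,0,0,-1.5,1,0,0,0,0,0,-1,1,0,0,0,0,0,-1,1])

```text
clock: 6.72
position: [0.5628, 0.2488, 0.2419]
ee_rot: [0.701, -0.701, -0.093, 0.091]
contact_force: [0.2, 0.8, -0.6]
width: -0.0004
```

Request:
arm_command(increments=[0,0,0,0,0,-2,1,0,0,0,0,0,-2,1,0,0,0,0,0,-2,1,0,0,0,0,0,-2,1,0,0,0,0,0,-1.5,1,0,0,0,0,0,-1,1,0,0,0,0,0,-0.5,1,0,0,0,0,0,0,1])

```text
clock: 7.72
position: [0.5905, 0.1435, 0.2406]
ee_rot: [0.701, -0.701, -0.092, 0.092]
contact_force: [0.7, 0.0, -1.0]
width: -0.0
```

Run:
```python
from h import *
st()
for n in ["scene","wrist"]:
    cv2.imwrite(f"pics/{n}3.png",vision.get_image(n)[:,:,::-1])
a=cv2.imread("pics/wrist3.png"); b=cv2.imread("pics/scene3.png")[170:300,320:493]
b=cv2.resize(b,(512,384),interpolation=cv2.INTER_CUBIC)
cv2.imwrite("pics/c3.png",cv2.resize(np.hstack([a,b]),(800,300)))
```

```text
clk 7.72 pos [0.5905 0.1435 0.2406] th 0.262 ydown [-0. -0. -1.] q [ 0.12  0.45  1.67  0.    1.02 -0.14] F [ 0.7  0.  -1. ] w -0.0000 unit xy [-0.3309 -0.    ]
```

View pics/c3.png

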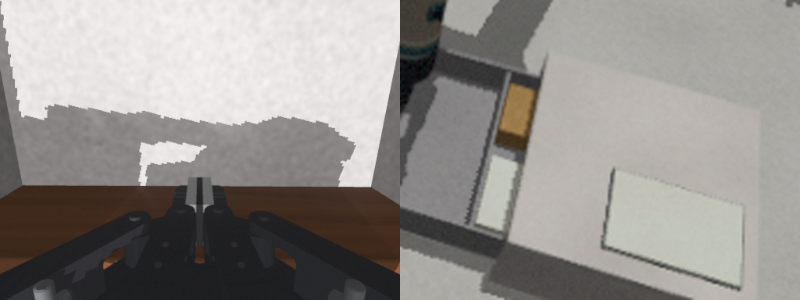

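Request:
arm_command(increments=[0,0,0,0,0,2,1,0,0,0,0,-5,0,1,0,0,0,0,-5,0,1,0,0,0,-2.85,0,-4.74,0,0,0,0,-2.85,0,-4.74,0,0,0,0,-2.85,0,-4.74,0,0,0,0,-2.85,0,-4.74,0,0,0,0,-2.85,0,-4.74,0])

```text
clock: 8.82
position: [0.5086, -0.1031, 0.3409]
ee_rot: [0.701, -0.701, -0.093, 0.093]
contact_force: [0.3, 0.1, 1.0]
width: 0.0857
```

Request:
arm_command(increments=[0,0,0,-2.85,0,-4.74,0,0,0,0,-2.85,0,-4.74,0,0,0.095,0,0,0,0,0,0,0,0,0,0,0,0])

```text
clock: 9.32
position: [0.4787, -0.2088, 0.3406]
ee_rot: [0.705, -0.704, -0.059, 0.059]
contact_force: [-0.2, -0.2, -0.1]
width: 0.0855
```

Run:
```python
from h import *
st()
p=vision.camera_params("wrist"); im=vision.get_image("wrist"); cv2.imwrite("pics/wrist4.png",im[:,:,::-1])
q=[0.47786332,-0.20926241,-1.40274668]
def box(x,y,z):
    return np.array([[a,b,c] for c in z for a,b in [(x[0],y[0]),(x[1],y[0]),(x[1],y[1]),(x[0],y[1])]])*1e-3
c,n=np.cos(q[2]),np.sin(q[2]); Rm=np.array([[c,n,0],[-n,c,0],[0,0,1]])
v=im[:,:,::-1].copy()
for b in [box((-61,-44),(-22,22),(-27,27)),box((-44,46),(-17,17),(-18,18)),box((46,101),(-22,75),(-27,27))]:
    u=proj(p,b@Rm+[q[0],q[1],.027]).astype(int)
    cv2.polylines(v,[u[:4]],1,(0,0,255)); cv2.polylines(v,[u[4:]],1,(0,255,0))
cv2.imwrite("pics/w4o.png",v)
s=vision.get_image("scene"); cv2.imwrite("pics/scene4.png",s[:,:,::-1]); crop("pics/scene4.png","pics/sz4.png",310,150,180,140,4)
```

```text
clk 9.32 pos [ 0.4787 -0.2088  0.3406] th 0.168 ydown [-0.     0.001 -1.   ] q [-0.54  0.24  1.72  0.    1.18 -0.71] F [-0.2 -0.2 -0.1] w 0.0855 unit xy [-0.6426  0.1987]
```

View pics/w4o.png

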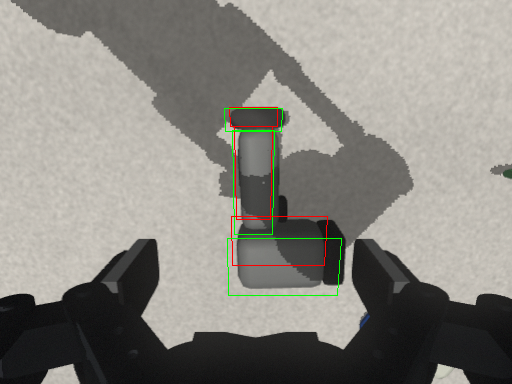

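View pics/sz4.png

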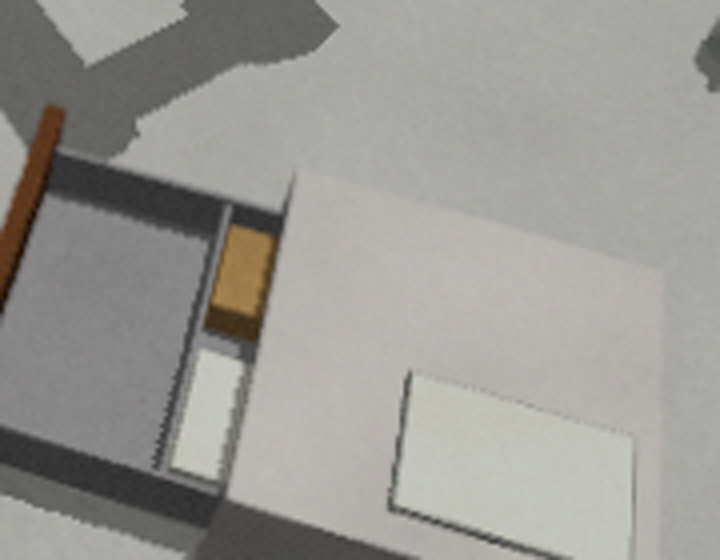

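Run:
```python
from h import *
crop("pics/wrist4.png","pics/w4z.png",215,95,140,205,3.9 and 3.9)
im=cv2.imread("pics/w4z.png"); im=cv2.convertScaleAbs(im,alpha=1.8,beta=20); cv2.imwrite("pics/w4z2.png",im[:, :]); print(im.shape)
```

```text
(800, 546, 3)
```

```bash
python3 -c "
import cv2
im=cv2.imread('pics/w4z2.png');cv2.imwrite('pics/w4z3.png',cv2.resize(im,None,fx=.75,fy=.75))"
```

```text
(no output)
```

View pics/w4z3.png

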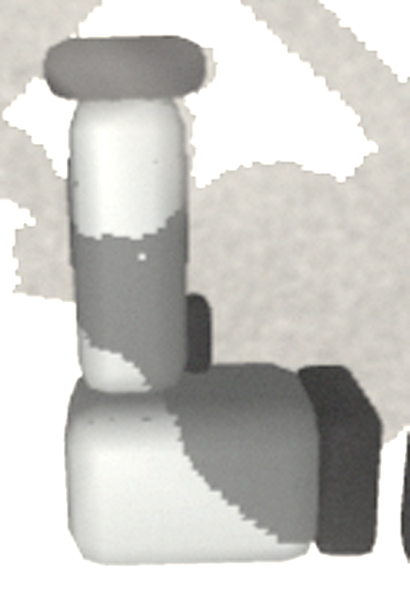

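Run:
```python
from h import *
from scipy.optimize import least_squares
p=vision.camera_params("wrist")
def w(P,q):
    c,n=np.cos(q[2]),np.sin(q[2]); return proj(p,np.array(P,float)*1e-3@np.array([[c,n,0],[-n,c,0],[0,0,1]])+[q[0],q[1],.027])
def f(q):
    h=w([[-30,0,5],[35,0,5],[-52,0,20]],q)
    bt=w([[-61,y,z] for y in(-12,12) for z in(-22,22)],q)
    hd=w([[101,0,20]],q); ns=w([[73,75,z] for z in (-20,20)],q); hl=w([[73,-22,z] for z in(-20,20)],q)
    return np.array([h[0,0]-258.9,h[1,0]-260,h[2,0]-257.5,bt[:,1].min()-107.6,hd[0,1]-287,ns[:,0].max()-345,hl[:,0].min()-237.6])
r=least_squares(f,[.478,-.209,-1.403]); print(r.x,np.round(r.fun,1))
q=r.x; y=q[2]+np.pi/2
go([q[0],q[1],.195],y)
```

```text
[ 0.48281164 -0.20637648 -1.37288244] [-0.5  0.2  0.4 -2.1  2.5  0.7 -0.9]
shift cm (no turn) [ 0.41 14.57  0.1 ]
turn rotvec [-0.0005 -0.0281  0.0001] shift after turn [ 0.42 14.56  0.1 ]
```

Request:
arm_command(increments=[0,-0.028,0,0.42,0,-0.3,0,0,0,0,0,4,0,0,0,0,0,0,4,0,0,0,0,0,0,4,0,0,0,0,0,0,2,0,0,0,0,0,0,1.36,0,0,0,0,0,0,0,0,0])

```text
clock: 10.3
position: [0.4835, -0.2111, 0.1864]
ee_rot: [0.704, -0.703, -0.069, 0.07]
contact_force: [-0.3, -0.2, 0.1]
width: 0.0856
```

Run:
```python
from h import *
st()
cv2.imwrite("pics/wrist5.png",vision.get_image("wrist")[:,:,::-1])
```

```text
clk 10.30 pos [ 0.4835 -0.2111  0.1864] th 0.196 ydown [-0.001  0.001 -1.   ] q [-0.54  0.42  1.9   0.    0.81 -0.74] F [-0.3 -0.2  0.1] w 0.0856 unit xy [-0.6461  0.1947]
```

View pics/wrist5.png

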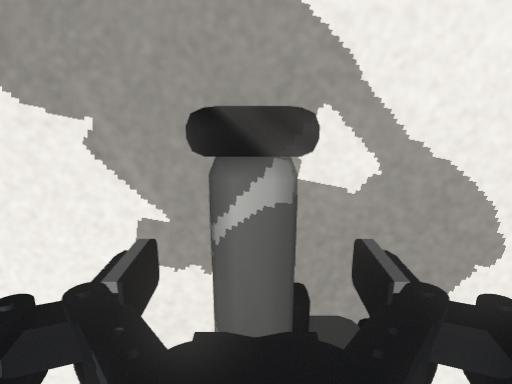

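Run:
```python
from h import *
s,R,t=tcp(); p=vision.camera_params("wrist")
P=np.array([[.017,y,z] for y in(.145,.155,.165) for z in(-.011,.011)])
print(proj(p,P@R.T+t))
q=[.48281,-.20638,-1.37288]; c,n=np.cos(q[2]),np.sin(q[2])
X=np.array([[18,21,0],[18,21,-10],[42,21,0],[18,17,0]])*1e-3
print(proj(p,X@np.array([[c,n,0],[-n,c,0],[0,0,1]])+[q[0],q[1],.027]))
```

```text
[[296.41942496 302.27263111]
 [298.41763501 251.90780031]
 [293.54817408 288.25282869]
 [295.27811298 240.93417169]
 [291.05053415 276.05643894]
 [292.56331142 231.44453115]]
[[301.15620052 285.35377302]
 [298.2658947  273.77354126]
 [299.26973603 331.07121419]
 [292.18551658 285.35857809]]
```

The handle is centred between the jaws, but the pad edge (row ~288) just reaches the trigger (row ~283). I'll shift 6 mm toward the butt and then close.

Request:
arm_command(increments=[0,0,0,0,0,0.6,0,0,0,0,0,0,0,0.4,0,0,0,0,0,0,0.7,0,0,0,0,0,0,0.8,0,0,0,0,0,0,0.8,0,0,0,0,0,0,0.8], grip_force=60)

```text
clock: 11.1
position: [0.4824, -0.2058, 0.1876]
ee_rot: [-0.704, 0.704, 0.069, -0.068]
contact_force: [-0.6, -0.1, 5.4]
width: 0.0325
```

Request:
arm_command(increments=[0,0,0,0,-1,0,0.8,0,0,0,0,-2,0,0.8,0,0,0,0,-3,0,0.8,0,0,0,0,0,0,0.8])

```text
clock: 11.6
position: [0.4828, -0.2061, 0.2489]
ee_rot: [-0.703, 0.705, 0.07, -0.067]
contact_force: [0.2, 0.6, -2.4]
width: 0.0332
```

Run:
```python
from h import *
st()
cv2.imwrite("pics/wrist6.png",vision.get_image("wrist")[:,:,::-1])
cv2.imwrite("pics/side6.png",vision.get_image("side")[:,:,::-1])
crop("pics/side6.png","pics/side6z.png",230,120,160,140,4)
```

```text
clk 11.60 pos [ 0.4828 -0.2061  0.2489] th 0.195 ydown [ 0.004 -0.002 -1.   ] q [-0.54  0.34  1.84  0.    0.96 -0.73] F [ 0.2  0.6 -2.4] w 0.0332 unit xy [-0.641  0.194]
```

View pics/wrist6.png

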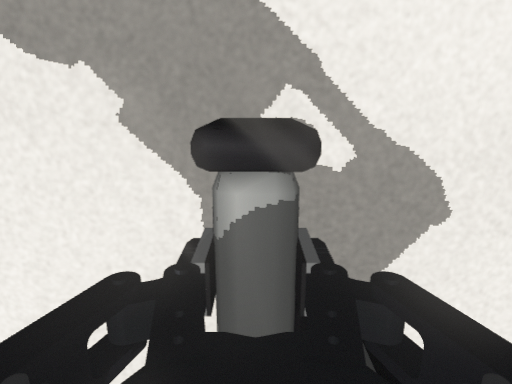

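View pics/side6z.png

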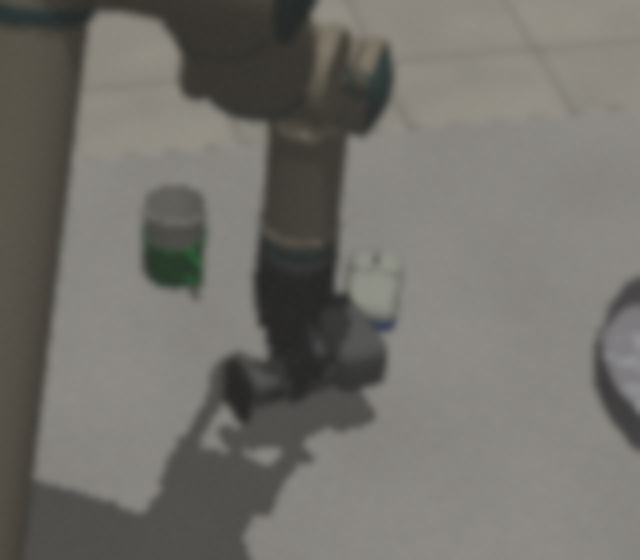

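Scanner gripped squarely (width 33 mm) and lifted level, with the cup and mouse untouched. Now I'll measure how far the drawer stands open.

Run:
```python
from h import *
crop("pics/scene4.png","pics/sz4b.png",285,160,120,130,4.5)
```

```text
(no output)
```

View pics/sz4b.png

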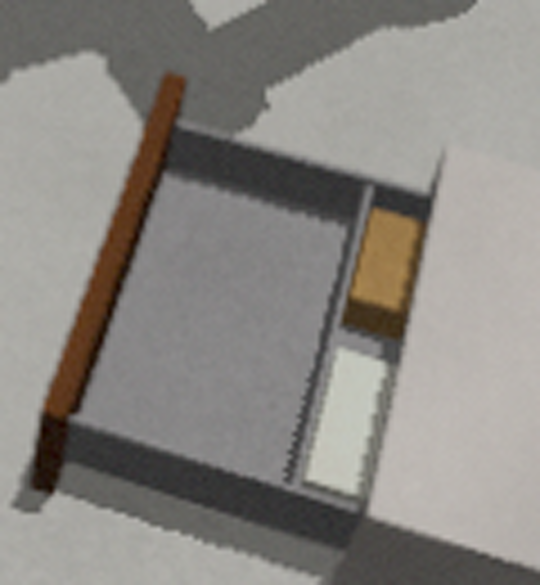

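Run:
```python
from h import *
p=vision.camera_params("scene")
def o(uv,x0,y0,k): return (np.array(uv)+.5)/k-.5+[x0,y0]
c,n=np.cos(UY),np.sin(UY)
def uf(uv,z):
    W=onz(p,o(uv,285,160,4.5),z)[:,:2]-UC; return np.round(np.c_[W@[c,n],W@[-n,c]],4)
print('panel top outer far/near, inner far/near',uf([(165,74),(45,410),(186,78),(72,415)],.111))
print('divider top (bay side) far/near',uf([(362,188),(290,480)],.075))
print('carcass front top',uf([(443,147),(370,515)],.114))
print('near side wall top inner/outer at front', uf([(77,418)],.080))
print('floor corners: far-front, far-div, near-front?',uf([(165,178),(348,225)],.028))
```

```text
panel top outer far/near, inner far/near [[-0.3629  0.1563]
 [-0.3616 -0.1544]
 [-0.3469  0.158 ]
 [-0.3441 -0.1518]]
divider top (bay side) far/near [[-0.1987  0.1308]
 [-0.1982 -0.128 ]]
carcass front top [[-0.1514  0.157 ]
 [-0.1481 -0.1577]]
near side wall top inner/outer at front [[-0.343  -0.1348]]
floor corners: far-front, far-div, near-front? [[-0.3439  0.1257]
 [-0.1992  0.1309]]
```

Run:
```python
from h import *
a=U(-.252,-.02); print(a); go([*a,.36],UY-np.pi)
```

```text
[0.58952915 0.22495182]
shift cm (no turn) [ 18.91 -11.32  40.14]
turn rotvec [-1.0000e-04  1.5054e+00 -9.0000e-04] shift after turn [-38.81 -11.33  21.49]
```

Request:
arm_command(increments=[0,0,0,0,-3.7,0,0.8,0,0,0,0,-3.8,0,0.8,0,0,0,0,-3.8,0,0.8,0,0,0,0.7,0,1.5,0.8,0,0,0,1.4,0,3,0.8,0,0,0,1.7,0,3.6,0.8,0,0,0,1.7,0,3.6,0.8,0,0,0,1.7,0,3.6,0.8])

```text
clock: 12.7
position: [0.5225, -0.0395, 0.3571]
ee_rot: [0.705, -0.703, -0.067, 0.071]
contact_force: [-0.3, 0.5, -2.3]
width: 0.0331
```

Request:
arm_command(increments=[0,0,0,1.7,0,3.6,0.8,0,0,0,1.7,0,3.6,0.8,0,0,0,1.7,0,3.6,0.8,0,0,0,1.7,0,3.6,0.8,0,0,0,1.7,0,3.6,0.8,0,0,0,1.7,0,3.6,0.8,0,0,0,1,0,2.1,0.8,0,0,0,0.5,0,1.1,0.8])

```text
clock: 13.7
position: [0.5895, 0.2255, 0.3582]
ee_rot: [-0.703, 0.704, 0.068, -0.07]
contact_force: [-0.4, -0.2, -2.6]
width: 0.0327
```

Request:
arm_command(increments=[0,0.1,0,0,0,0,0.8,0,0.16,0,0,0,0,0.8,0,0.18,0,0,0,0,0.8,0,0.18,0,0,0,0,0.8,0,0.18,0,0,0,0,0.8,0,0.18,0,0,0,0,0.8,0,0.18,0,0,0,0,0.8,0,0.18,0,0,0,0,0.8])

```text
clock: 14.7
position: [0.5896, 0.2233, 0.3595]
ee_rot: [-0.592, 0.594, -0.385, 0.385]
contact_force: [-0.4, 0.1, -1.7]
width: 0.0329
```

Request:
arm_command(increments=[0,0.11,0,0,0,0,0.8,0,0.055,0,0,0,0,0.8,0,0,0,0,0,0,0.8,0,0,0,0,0,0,0.8])

```text
clock: 15.2
position: [0.5898, 0.2239, 0.3598]
ee_rot: [-0.561, 0.561, -0.431, 0.431]
contact_force: [1.1, 1.3, -2.4]
width: 0.0334
```

Run:
```python
from h import *
st()
a=U(-.252,-.02); go([*a,.22],UY-np.pi)
for n in ["scene","wrist"]:
    cv2.imwrite(f"pics/{n}7.png",vision.get_image(n)[:,:,::-1])
a=cv2.imread("pics/wrist7.png"); b=cv2.imread("pics/scene7.png")[140:300,280:493]
b=cv2.resize(b,(512,384),interpolation=cv2.INTER_CUBIC)
cv2.imwrite("pics/c7.png",cv2.resize(np.hstack([a,b]),(800,300)))
```

```text
clk 15.20 pos [0.5898 0.2239 0.3598] th -1.310 ydown [-0.001 -0.    -1.   ] q [ 0.25  0.39  1.45 -0.    1.3   1.56] F [ 1.1  1.3 -2.4] w 0.0334 unit xy [-0.2531 -0.0199]
shift cm (no turn) [-1.100e-01  1.398e+01  1.000e-02]
turn rotvec [0.0006 0.0006 0.0002] shift after turn [-1.100e-01  1.398e+01  1.000e-02]
```

View pics/c7.png

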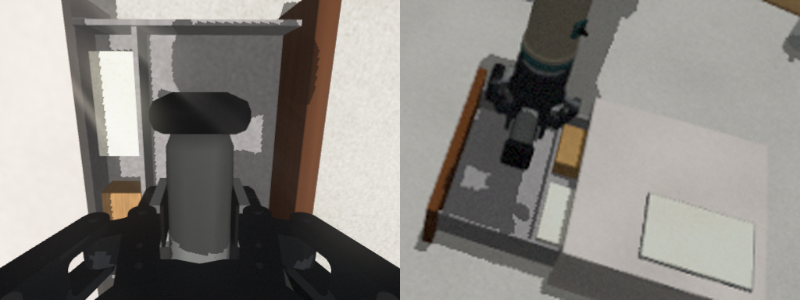

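The scanner is over the bay, aligned with it (butt at wrist ~(200,112), walls parallel). Lowering.

Request:
arm_command(increments=[0,0,0,0,2,0,0.8,0,0,0,0,3,0,0.8,0,0,0,0,3,0,0.8,0,0,0,0,2.5,0,0.8,0,0,0,0,2,0,0.8,0,0,0,0,1.2,0,0.8,0,0,0,0,0,0,0.8])

```text
clock: 16.18
position: [0.5896, 0.2243, 0.2224]
ee_rot: [-0.56, 0.561, -0.431, 0.43]
contact_force: [0.1, 0.6, -2.0]
width: 0.0331
```

Run:
```python
from h import *
st()
for n in ["scene","wrist"]:
    cv2.imwrite(f"pics/{n}8.png",vision.get_image(n)[:,:,::-1])
a=cv2.imread("pics/wrist8.png"); b=cv2.imread("pics/scene8.png")[140:300,280:493]
b=cv2.resize(b,(512,384),interpolation=cv2.INTER_CUBIC)
cv2.imwrite("pics/c8.png",cv2.resize(np.hstack([a,b]),(800,300)))
```

```text
clk 16.18 pos [0.5896 0.2243 0.2224] th -1.310 ydown [-0.002 -0.    -1.   ] q [0.25 0.5  1.63 0.   1.01 1.56] F [ 0.1  0.6 -2. ] w 0.0331 unit xy [-0.2527 -0.0199]
```

View pics/c8.png

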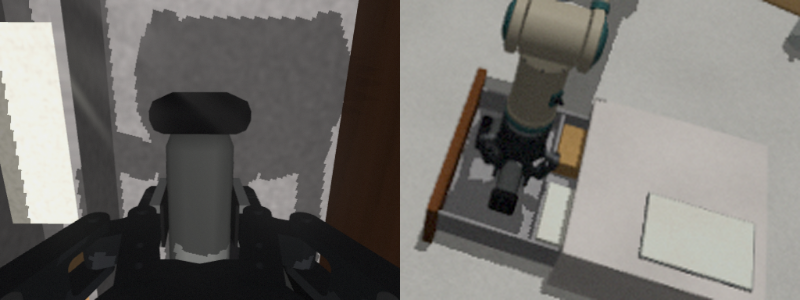

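No contact yet, about 6 mm above the floor. I'll go down in small steps.

Request:
arm_command(increments=[0,0,0,0,0.2,0,0.8,0,0,0,0,0.2,0,0.8,0,0,0,0,0,0,0.8])

```text
clock: 16.65
position: [0.5898, 0.2244, 0.2192]
ee_rot: [0.561, -0.561, 0.431, -0.431]
contact_force: [-0.2, 0.3, -1.0]
width: 0.033
```

Request:
arm_command(increments=[0,0,0,0,0.15,0,0.8,0,0,0,0,0,0,0.8])

```text
clock: 16.9
position: [0.5898, 0.2244, 0.2175]
ee_rot: [-0.561, 0.561, -0.431, 0.431]
contact_force: [0.3, -0.5, -1.9]
width: 0.0335
```

Request:
arm_command(increments=[0,0,0,0,0.1,0,0.8,0,0,0,0,0,0,0.8])

```text
clock: 17.15
position: [0.5898, 0.2244, 0.2165]
ee_rot: [-0.561, 0.561, -0.431, 0.431]
contact_force: [0.2, -0.3, -2.2]
width: 0.0331
```

Request:
arm_command(increments=[0,0,0,0,0.1,0,0.8,0,0,0,0,0,0,0.8])

```text
clock: 17.4
position: [0.5899, 0.2244, 0.2156]
ee_rot: [0.561, -0.561, 0.431, -0.431]
contact_force: [-0.3, 0.4, -1.7]
width: 0.0332
```

Request:
arm_command(increments=[0,0,0,0,0.1,0,0.8,0,0,0,0,0,0,0.8])

```text
clock: 17.65
position: [0.5899, 0.2244, 0.2156]
ee_rot: [0.561, -0.561, 0.431, -0.431]
contact_force: [-1.9, 0.1, 6.1]
width: 0.033
```

Contact at z=0.2156, as predicted. I'll open partially so the finger stays clear of the divider, then rise.

Request:
arm_command(increments=[0,0,0,0,0,0,0.55,0,0,0,0,0,0,0.45,0,0,0,0,0,0,0.36,0,0,0,0,0,0,0.36,0,0,0,0,0,0,0.36])

```text
clock: 18.27
position: [0.5899, 0.2244, 0.2145]
ee_rot: [-0.561, 0.561, -0.431, 0.431]
contact_force: [0.3, -0.2, 0.3]
width: 0.0547
```

Run:
```python
from h import *
st()
cv2.imwrite("pics/wrist9.png",vision.get_image("wrist")[:,:,::-1])
```

```text
clk 18.27 pos [0.5899 0.2244 0.2145] th -1.310 ydown [-0.  0. -1.] q [0.25 0.51 1.64 0.   0.99 1.56] F [ 0.3 -0.2  0.3] w 0.0547 unit xy [-0.2527 -0.0202]
```

View pics/wrist9.png

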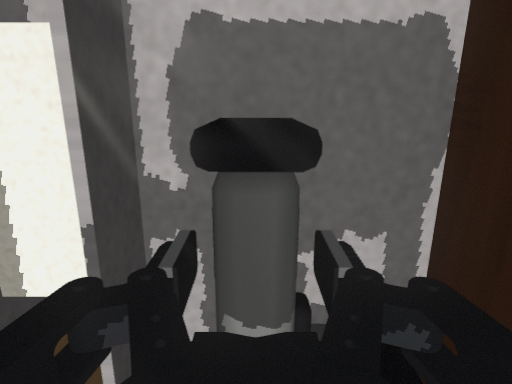

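Request:
arm_command(increments=[0,0,0,0,-1,0,0.36,0,0,0,0,-2,0,0.36,0,0,0,0,-3.5,0,0.36,0,0,0,0,-5,0,0.36,0,0,0,0,-3,0,0.36,0,0,0,0,0,0,0.36])

```text
clock: 19.08
position: [0.5904, 0.2246, 0.3635]
ee_rot: [0.563, -0.559, 0.429, -0.432]
contact_force: [-1.4, 0.6, -0.6]
width: 0.0543
```

Request:
arm_command(increments=[0,0,0,3.5,0,-0.5,1,0,0,0,4,0,-0.5,1,0,0,0,4,0,-0.5,1,0,0,0,4.2,0,-0.5,1,0,-0.17,0,0,0,0,1,0,-0.17,0,0,0,0,1,0,-0.17,0,0,0,0,1,0,-0.17,0,0,0,0,1])

```text
clock: 20.08
position: [0.6106, 0.0674, 0.3581]
ee_rot: [-0.673, 0.673, -0.218, 0.216]
contact_force: [0.6, 0.4, 0.4]
width: 0.0001
```

Request:
arm_command(increments=[0,-0.18,0,0,0,0,1,0,-0.18,0,0,0,0,1,0,-0.18,0,0,0,0,1,0,-0.18,0,0,0,0,1,0,-0.17,0,0,0,0,1,0,0,0,0,0,0,1])

```text
clock: 20.82
position: [0.6106, 0.0675, 0.3584]
ee_rot: [0.701, -0.701, -0.09, 0.092]
contact_force: [-0.0, -0.1, -0.3]
width: -0.0
```

Run:
```python
from h import *
st()
a=U(-.41,0); go([*a,.24],UY-np.pi/2)
for n in ["scene","wrist"]:
    cv2.imwrite(f"pics/{n}10.png",vision.get_image(n)[:,:,::-1])
a=cv2.imread("pics/wrist10.png"); b=cv2.imread("pics/scene10.png")[140:300,280:493]
b=cv2.resize(b,(512,384),interpolation=cv2.INTER_CUBIC)
cv2.imwrite("pics/c10.png",cv2.resize(np.hstack([a,b]),(800,300)))
```

```text
clk 20.82 pos [0.6106 0.0675 0.3584] th 0.258 ydown [-0.002  0.    -1.   ] q [-0.    0.36  1.49  0.    1.29 -0.26] F [-0.  -0.1 -0.3] w -0.0000 unit xy [-4.096e-01  1.000e-04]
shift cm (no turn) [ 0.04 11.84 -0.05]
turn rotvec [-0.0007 -0.0023 -0.0022] shift after turn [ 1.000e-02  1.184e+01 -4.000e-02]
```

View pics/c10.png

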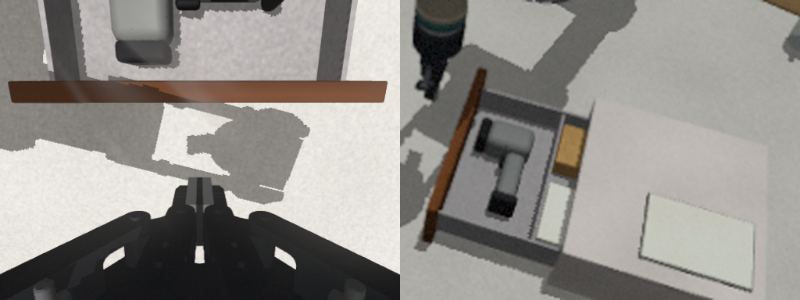

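Scanner lies flat in the bay (scene view, right). Now descending and pushing the drawer shut gently.

Request:
arm_command(increments=[0,0,0,0,4,0,1,0,0,0,0,4,0,1,0,0,0,0,3.8,0,1,0,0,0,0,0,1.5,1,0,0,0,0,0,1,1,0,0,0,0,0,0.5,1,0,0,0,0,0,0.5,1,0,0,0,0,0,0.6,1])

```text
clock: 21.92
position: [0.6009, 0.1073, 0.2428]
ee_rot: [-0.701, 0.701, 0.093, -0.091]
contact_force: [0.7, -0.3, 2.9]
width: 0.0002
```

Request:
arm_command(increments=[0,0,0,0,0,0.8,1,0,0,0,0,0,1,1,0,0,0,0,0,1.2,1,0,0,0,0,0,1.4,1,0,0,0,0,0,1.5,1,0,0,0,0,0,1.5,1,0,0,0,0,0,1.5,1,0,0,0,0,0,1.5,1])

```text
clock: 22.92
position: [0.5741, 0.2086, 0.2424]
ee_rot: [0.701, -0.701, -0.093, 0.091]
contact_force: [1.7, -1.3, 4.8]
width: -0.0
```

Run:
```python
from h import *
st()
b=vision.get_image("scene")[140:300,280:493,::-1]
cv2.imwrite("pics/c11.png",cv2.resize(b,(512,384),interpolation=cv2.INTER_CUBIC))
```

```text
clk 22.93 pos [0.5741 0.2086 0.2424] th 0.260 ydown [ 0.003  0.001 -1.   ] q [ 0.23  0.46  1.66  0.    1.03 -0.03] F [ 1.7 -1.3  4.8] w -0.0000 unit xy [-0.2638 -0.0009]
```

View pics/c11.png

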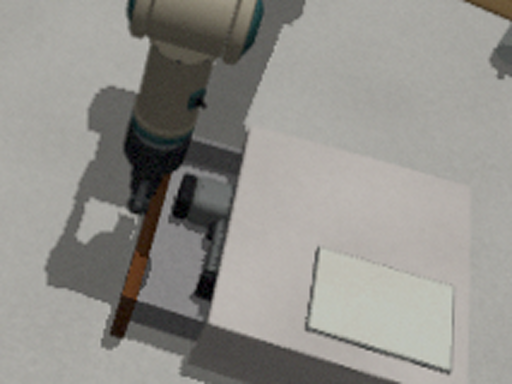

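Run:
```python
from h import *
st()
cv2.imwrite("pics/wrist12.png",vision.get_image("wrist")[:,:,::-1])
st()
```

```text
clk 22.98 pos [0.5733 0.2103 0.2422] th 0.261 ydown [ 0.001  0.003 -1.   ] q [ 0.24  0.46  1.66  0.    1.03 -0.02] F [-0.1  2.3  0.3] w 0.0005 unit xy [-0.262  -0.0006]
clk 23.02 pos [0.573  0.2093 0.2416] th 0.261 ydown [-0.001  0.001 -1.   ] q [ 0.24  0.46  1.66  0.    1.03 -0.03] F [ 0.2 -0.2 -0.2] w -0.0003 unit xy [-0.2628 -0.    ]
```

View pics/wrist12.png

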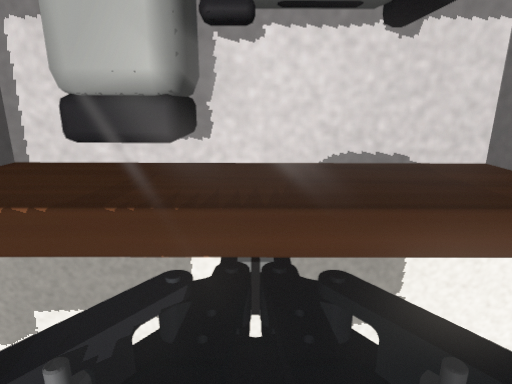

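Contact is normal, and the force was just dynamic. The scanner's nose is clear of the panel (row ~140 against 165). Continuing.

Request:
arm_command(increments=[0,0,0,0,0,0.6,1,0,0,0,0,0,1.2,1,0,0,0,0,0,1.4,1,0,0,0,0,0,1.4,1,0,0,0,0,0,1.2,1,0,0,0,0,0,0.8,1,0,0,0,0,0,0.4,1,0,0,0,0,0,0,1])

```text
clock: 24.02
position: [0.5553, 0.2754, 0.2411]
ee_rot: [-0.701, 0.701, 0.091, -0.092]
contact_force: [0.7, -3.4, -1.9]
width: -0.0001
```

Run:
```python
from h import *
st()
```

```text
clk 24.02 pos [0.5553 0.2754 0.2411] th 0.260 ydown [-0.001 -0.001 -1.   ] q [ 0.35  0.47  1.64 -0.    1.04  0.09] F [ 0.7 -3.4 -1.9] w -0.0001 unit xy [-1.944e-01  1.000e-04]
```

Request:
arm_command(increments=[0,0,0,0,0,0.4,1,0,0,0,0,0,0.4,1,0,0,0,0,0,0.3,1,0,0,0,0,0,0.3,1,0,0,0,0,0,0.2,1,0,0,0,0,0,0,1])

```text
clock: 24.78
position: [0.5516, 0.2899, 0.2412]
ee_rot: [-0.7, 0.702, 0.091, -0.092]
contact_force: [1.8, -5.5, -1.5]
width: -0.0001
```

Request:
arm_command(increments=[0,0,0,0,0,0.2,1,0,0,0,0,0,0.2,1,0,0,0,0,0,0,1])

```text
clock: 25.15
position: [0.5513, 0.2912, 0.2413]
ee_rot: [-0.698, 0.704, 0.092, -0.092]
contact_force: [2.8, -15.9, -1.0]
width: -0.0
```

At the stop (16 N, same position as the first press). Letting go, retracting and rising.

Request:
arm_command(increments=[0,0,0,0,0,-0.5,1,0,0,0,0,0,-1.5,1,0,0,0,0,0,-4,1,0,0,0,0,0,-5,1,0,0,0,0,-4,-3,1,0,0,0,0,-4,0,1,0,0,0,0,0,0,1,0,0,0,0,0,0,1])

```text
clock: 26.15
position: [0.5862, 0.1595, 0.3214]
ee_rot: [0.701, -0.701, -0.092, 0.092]
contact_force: [-0.3, 0.2, 0.0]
width: -0.0001
```

Run:
```python
from h import *
st()
for n in ["scene","wrist"]:
    cv2.imwrite(f"pics/{n}13.png",vision.get_image(n)[:,:,::-1])
crop("pics/scene13.png","pics/c13.png",345,185,140,140,5)
```

```text
clk 26.15 pos [0.5862 0.1595 0.3214] th 0.260 ydown [-0.     0.001 -1.   ] q [ 0.15  0.38  1.56  0.    1.2  -0.11] F [-0.3  0.2  0. ] w -0.0001 unit xy [-3.144e-01  1.000e-04]
```

View pics/c13.png

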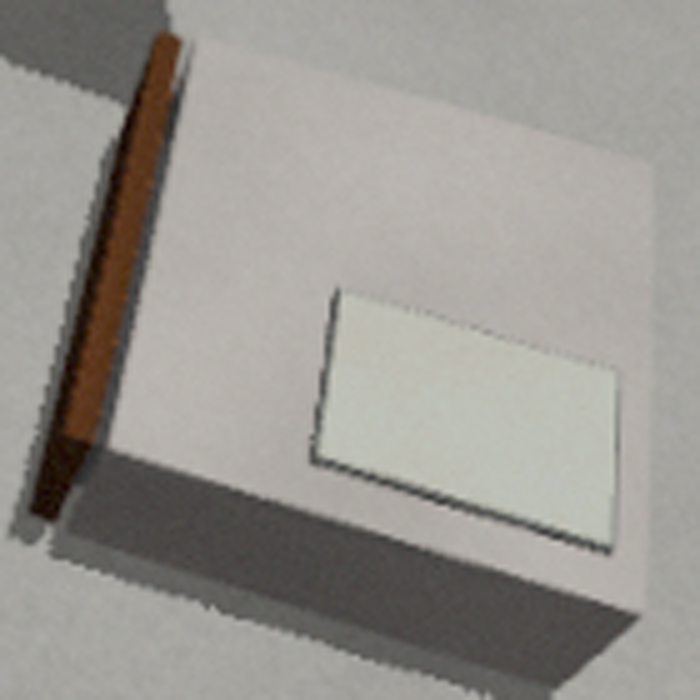

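View pics/wrist13.png

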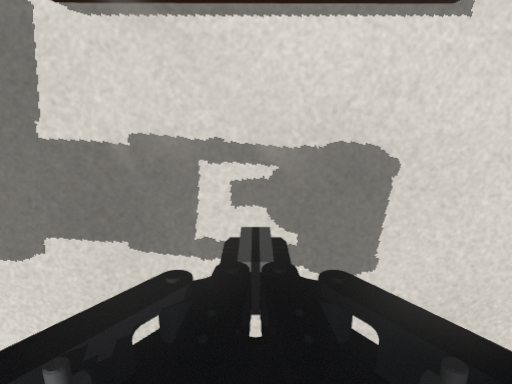

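View pics/scene13.png

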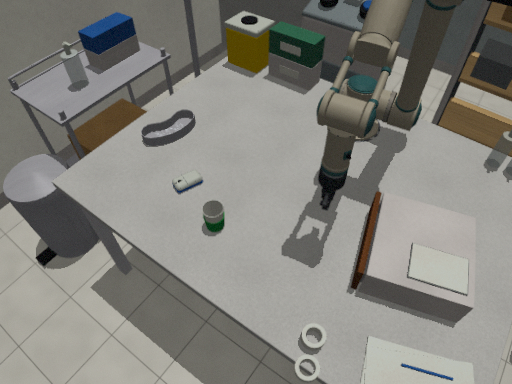

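The drawer front is back at exactly its starting pixels (outer corners (160,35) and (62,437) in the zoom), so it is latched flush. The cup, mouse and dish are at their original pixels and the robot touches nothing.

Run:
```python
from rig import ticket
import cv2,numpy as np
a=cv2.imread("pics/scene0.png").astype(int);b=cv2.imread("pics/scene13.png").astype(int)
for n,(x,y,w,h) in dict(dish=(138,105,62,42),mouse=(170,168,36,24),cup=(198,196,30,40),front=(352,215,30,75)).items():
    print(n,np.abs(a-b)[y:y+h,x:x+w].mean().round(2))
print(ticket.sign_off())
```

```text
dish 4.12
mouse 4.51
cup 4.3
front 4.29
the job is handed in; nothing more can be done
None
```

The scanner is in the drawer's front bay, the drawer is shut, and I handed the job in at about 26 s on the robot's clock.

- **Opening:** I pressed the front to its stop (about 15 N) and it sprang out about 65 mm. I then hooked the panel from behind and drew the drawer to about 187 mm.
- **Placing:** I gripped the scanner by its handle and set it down on its side until the bay floor pushed back (about 6 N). I opened the fingers only after that; a picture then showed it lying flat and clear of the walls.
- **Shutting:** I pushed the drawer to its stop (about 16 N) and let go.

**Last checks:** after I backed away, the drawer front, cup, mouse and dish matched the first picture to within camera noise (mean difference 4–4.5 grey levels in each area). The arm was clear of everything and read no contact force.

No check failed. I couldn't see the scanner once the drawer was closed; it was last in view with the drawer about 75 mm open, lying in place and clear of the panel.

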